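# Start the stirrer at the pointer's setting

## Task

Set the small empty beaker upright on the middle of the round steel plate on top of the stirrer, putting it down rather than dropping it, and let go. Then slide the black grip on the stirrer's sloping front panel along its track until its white line is lined up with the tip of the small steel pointer below the track, and let go. Leave the pointer and everything else on the bench where they are.

Things in the scene. Friction and masses are not known exactly. Their poses are not given: they have to be found in the camera images.
- stirrer: White bench stirrer, fixed, 160 (x) x 180 (y) x 183 mm high; origin at the centre of its underside, z up, its -x side is the front (towards the robot), +y its left-hand side as seen from the robot. C-shaped from the side: a low foot with a sloping front panel, a column at the back (x 16 to 74 mm) and a flat deck over all (x -66 to +75 mm, underside z 166, top z 178 mm).
- panel_mid (a point): Middle of the sloping front panel's face, at [-0.0498, 0, 0.0458] in the stirrer's frame. Axes: x up the slope (face 85 mm long), y along the track (face 180 mm wide), z out of the face; the face slopes 34 deg from horizontal, rising to the back. The grip's track runs along y through this point.
- deck_edge (a point): Middle of the deck's lower front edge, at [-0.066, 0, 0.166] in the stirrer's frame. It overhangs the grip by about 0.1 m, so the panel is reached from the front with the tool tilted, about 28 to 45 deg from vertical, roughly square to the panel.
- plate_top (a point): Centre of the upper face of the round steel plate (116 mm across, 5 mm thick) on the deck, at [0.004, 0, 0.183] in the stirrer's frame; axes as the stirrer's.
- fader_grip (a point): Point inside the black sliding grip, 22 mm out from the panel face, 8 mm below the grip's outer end. The grip is a block 12 mm wide along the track, 22 mm up the slope, standing 4 to 30 mm off the panel, with a white line across its middle. Axes as panel_mid's. Nothing stands beside it along the track.
- pointer_tip (a point): Tip of the steel pointer, an arrow-shaped tab 10 mm wide standing 2 to 7 mm off the panel, in a slot of its own 27 mm down the slope from the track; the tip points up the slope, 19 mm short of the track's middle line. Axes as panel_mid's. The grip is set when fader_grip and pointer_tip have the same y.
- fader (a joint): Setting of the grip along its track, m, 0 to 0.100, 0 at the -y end, growing towards the stirrer's +y. Stays where it is left; about 1.5 N to move.
- pointer (a joint): Setting of the pointer on the same scale as fader, m; stiff (12 N). It shows the wanted setting and must not be moved.
- beaker: The small empty glass beaker, 53 mm across, 64 mm high, walls 2 to 3 mm, about 80 g; origin at the centre of its underside, z up. Stands on the table to the left of the stirrer.
- petri_dish: Closed petri dish, 91 mm across, 16 mm high, lying on the table in front of the stirrer; origin at the centre of its underside. Bystander.
- tape: Roll of tape lying flat, 96 mm across, 25 mm high; origin at the centre of its underside. Bystander.
- dropper: Small amber dropper bottle, 37 mm across, 102 mm high, behind the beaker; origin at the centre of its underside. Bystander.
- tall_beaker: Larger glass beaker with a stirring rod in it, 74 x 85 mm, 158 mm high with the rod, to the right of the stirrer; origin at its underside. Bystander.
- marker: White marker pen with a black cap, 135 mm long, 16 mm thick, lying near the table's edge; origin at its middle, underside. Bystander.
There are look-alikes about, which are no part of the job. Leave any pink look-alike of the beaker alone.

How it is judged (in metres and radians):
On the way, in this order (a step that is already met when the one before it is completed fails the run):
1. the beaker stands upright on the round plate and is let go (horizontal distance between beaker and plate_top below 0.032 m and z of beaker in the frame of plate_top between -0.006 and 0.006 m and angle between beaker's own z axis and vertical below 0.1 rad and linear speed of beaker below 0.03 m/s and contact force between the fingers and beaker below 0.1 N), for 0.3 s.
2. the grip is lined up with the pointer (y of fader_grip in the frame of pointer_tip between -0.005 and 0.005 m), for 0.2 s.
At the end, for the whole second after the job is handed in: The beaker stands upright and at rest wholly on the round plate (its centre within 32 mm of the plate's), and the grip rests within 5 mm of the pointer along the track (all of step 2 and horizontal distance between beaker and plate_top below 0.032 m and z of beaker in the frame of plate_top between -0.006 and 0.006 m and angle between beaker's own z axis and vertical below 0.1 rad and linear speed of beaker below 0.03 m/s and velocity of joint fader between -0.005 and 0.005 m/s); the robot touches nothing.
It fails at once if the beaker is tipped by more than 35 deg (angle between beaker's own z axis and vertical above 0.61 rad).
It fails at once if the beaker is dropped: let go more than 15 mm above the plate (horizontal distance between beaker and plate_top below 0.058 m and z of beaker in the frame of plate_top above 0.015 m and contact force between anything else and beaker below 0.01 N).
It fails at once if the pointer is moved by more than 4 mm (distance of pointer_tip from where it was at the start of the episode above 0.004 m).
It fails at once if a bystander is moved by more than 30 mm (distance of any of petri_dish, tape, dropper, tall_beaker, marker from where it was at the start of the episode above 0.03 m).
It also fails if it takes over 54 s, if anything falls off the work surface, if the arm or the gripper's body presses on something with over 40 N, if the wrist force passes 120 N, or if a joint passes its speed limit or range.

## Robot

A 6-joint arm with a two-finger parallel gripper is mounted at the origin on a cart in front of the work surface, level with it; the furniture and walls round the work are solid. World frame = base frame: x ahead of the robot, y to its left, z up, the work surface at z = 0. Lengths are in m, angles in degrees, forces in N, time in s.
With the tool pointing down it reaches from about 0.3 to 0.75 m from the base axis. Payload 8.5 kg.
Tool frame: the origin (TCP) lies between the finger pads; the fingertips stand 19 mm ahead of it and the grasp point (between the pads) is the TCP; z points along the fingers, y is the direction in which the jaws open and shut (so a half turn about z gives the same grasp; the last joint's range is limited). The gripper opens to 85 mm and grips with 20 to 120 N. Pads are 22 mm wide; open, the fingers measure 114 mm over their backs; the gripper's body (76 mm by 85 mm) begins 54 mm behind the grasp point. The pads swing forward as they close: fully open they stand 13 mm farther back than shut.
Start: joints at [-87.966, 21.807, 74.336, -0, 83.858, -12.336], TCP at [0.136, -0.533, 0.25] pointing down, gripper open.
Joint ranges: [-178.18, 178.18], [-50.72, 133.34], [12.68, 142.11], [-81.47, 261.47], [9.98, 163.14], [-165.26, 165.26]. Speed limits (degrees/s): [136.94, 136.94, 180, 180, 180, 180].

## Interface

Orientations are given as a 3x3 rotation matrix whose columns are the frame's x, y, z axes.
In Python, from rig import env gives the robot as it stands.
- The arm moves only by the shell command python3 -m pendant 'ROWS' [OPENING] [FORCE]. ROWS is JSON, a list of rows, each a list of 2 entries, a list of its own where there are three numbers: the shift along the tool's x, y, z scaled (see below), then the turn, a rotation vector about the tool's x, y, z scaled (see below). A call has 1 to 20 rows; each row shifts and turns the commanded pose from where the row before left it, along the tool's axes as they then stand; what a row does not reach is not made up. The controller multiplies each number of a shift by 0.1 m and each number of a turn by pi/2 rad. A row lasts 1/8 s, in which the tool goes at most 62.5 mm and 10.7 degrees, less where a joint would pass 70% of its speed; a pose out of reach is approached as far as the arm can. A call with a number of a shift or a turn outside -1 to 1 is refused whole. A call with a gripper value outside its range is refused whole. OPENING is the gripper command: -1 is shut, 1 is fully open, values between are in proportion, set as the call begins (- or left out, the last holds). The fingers move at their own pace and stop on an object; FORCE is the grip in N (left out, the last holds). Time passes only in rows, so rows that do not move let the fingers close. It gives the time, the measured TCP pose, the force and the opening at its end, in the units of the state.
- env.observe(): the state, without advancing time (a new reading comes with each control period).
- env.get_image(name): name is "side" or "top"; returns a dict with "image" (420x560x3 uint8, red, green, blue), "K" (3x3 intrinsics, pixels), "R" (3x3) and "t" (3): a world point X has camera coordinates R X + t. Camera axes: x right, y down, z forward; pixel columns grow to the right and rows downward; lengths in m; the calibration is good to about 2 mm. A picture is of the moment at which its call begins. There is no depth.
- env.close_job(): hands the job in, once; it reports no verdict.
The state is a dict: "time_s": time; "q": joint angles; "qvel": joint speeds; "joint_efforts": joint torques, N m; "position": TCP position; "tool_rot": TCP orientation; "ft_force": force on the tool from outside, world axes, zero at the start; "wrist_torque": the same for the moment, N m; "grip_width": finger opening in m.
Only numpy, scipy, OpenCV 4.12 (cv2) and the standard library are available. Lean on these libraries where they do the work, as an engineer would, in place of code of your own. Each camera call takes 0.05 s, during which the arm holds its last target.

## Working session

There is one attempt and no reset: what is moved stays moved. The work goes in short steps, Python scripts to look and compute and a shell command to move; the robot and the scene stay as the last step left them, time stands still between calls to the robot, and variables do not carry over. Pictures are saved under pics/ and viewed, and the job is handed in when it is done.

```bash
ls; mkdir -p pics; python3 - <<'E'
from rig import env
import cv2,numpy as np
s=env.observe(); print({k:np.round(v,3).tolist() for k,v in s.items()})
for n in("side","top"):
    d=env.get_image(n); cv2.imwrite(f"pics/{n}0.png",d["image"][:,:,::-1]); np.savez(f"pics/{n}0.npz",**d)
    print(n,d["K"].tolist(),np.round(-d["R"].T@d["t"],3),np.round(d["R"],3).tolist())
E
```

```text
pics
{'time_s': 0.0, 'q': [-87.966, 21.842, 74.385, -0.001, 83.857, -12.336], 'qvel': [0.013, -0.004, -0.034, 0.139, -0.046, 0.03], 'joint_efforts': [-0.0, -44.846, -23.128, -0.0, 0.005, -0.0], 'position': [0.136, -0.533, 0.25], 'tool_rot': [[0.969, 0.248, -0.0], [0.248, -0.969, 0.001], [0.0, -0.001, -1.0]], 'ft_force': [-0.816, -0.41, 0.111], 'wrist_torque': [0.021, 0.057, -0.011], 'grip_width': 0.085}
side [[527.703414592217, 0.0, 267.60838630033317], [0.0, 527.703414592217, 204.41441421253364], [0.0, 0.0, 1.0]] [0.309 0.534 1.037] [[-0.976, -0.218, 0.012], [-0.175, 0.75, -0.637], [0.13, -0.624, -0.77]]
top [[470.40344113082716, 0.0, 280.5309614290349], [0.0, 470.40344113082716, 207.68781745473984], [0.0, 0.0, 1.0]] [ 0.343 -0.23   1.282] [[0.002, -1.0, 0.001], [-0.994, -0.002, -0.109], [0.109, -0.001, -0.994]]
```

View pics/side0.png

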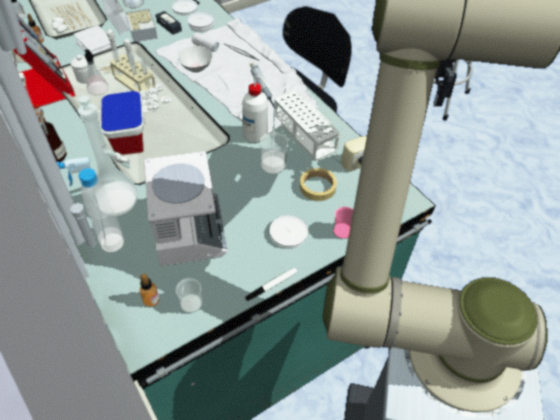

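View pics/top0.png

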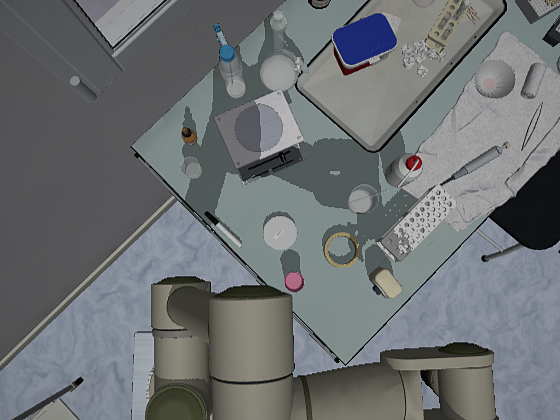

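The side view shows the beaker at about (189,295), the dropper at (148,290) and the stirrer at (185,205). In the top view the beaker is at about (191,167) and the stirrer at (260,135). I'll enlarge both.

```bash
python3 - <<'E'
import cv2
a=cv2.imread("pics/top0.png")[80:200,160:320]; cv2.imwrite("pics/t0c.png",cv2.resize(a,None,fx=5,fy=5,interpolation=cv2.INTER_CUBIC))
a=cv2.imread("pics/side0.png")[140:320,100:320]; cv2.imwrite("pics/s0c.png",cv2.resize(a,None,fx=3.3,fy=3.3,interpolation=cv2.INTER_CUBIC))
E
```

```text
(no output)
```

View pics/t0c.png

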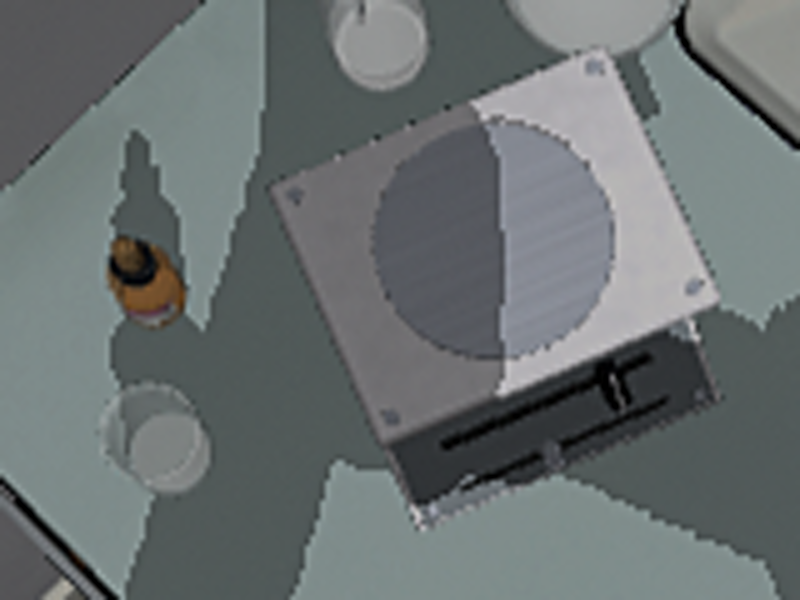

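View pics/s0c.png

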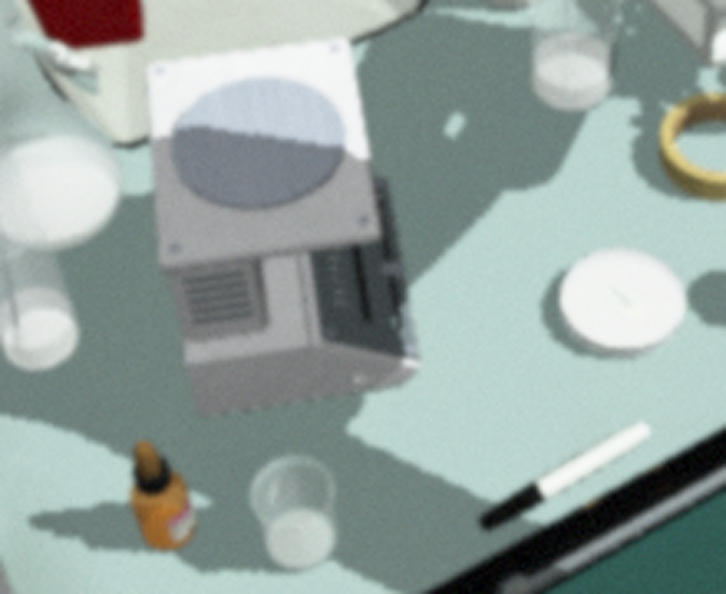

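The top crop shows the deck corners, the grip at crop (615,385), the pointer at about (550,455), and the beaker base and rim at about (171,453) and (152,428). Next I'll compute poses.

```bash
cat > h.py <<'E'
import numpy as np,cv2
def load(n): return np.load(f"pics/{n}.npz")
def ray(d,uv):
    v=d["R"].T@np.linalg.inv(d["K"])@np.array([uv[0],uv[1],1.]); return -d["R"].T@d["t"],v
def onz(d,uv,z):
    o,v=ray(d,uv); return o+v*(z-o[2])/v[2]
def tri(d1,u1,d2,u2):
    o1,v1=ray(d1,u1);o2,v2=ray(d2,u2)
    v1/=np.linalg.norm(v1);v2/=np.linalg.norm(v2)
    a,b=np.linalg.lstsq(np.c_[v1,-v2],o2-o1,rcond=None)[0]
    p,q=o1+a*v1,o2+b*v2
    return (p+q)/2,np.linalg.norm(p-q)
def proj(d,X):
    c=d["K"]@(d["R"]@X+d["t"]); return c[:2]/c[2]
E
python3 - <<'E'
from h import *
np.set_printoptions(precision=4,suppress=True)
T=load("top0");S=load("side0")
ct=lambda p:(np.array(p)+.5)/5-.5+[160,80]
cs=lambda p:(np.array(p)+.5)/3.3-.5+[100,140]
tc=[onz(T,ct(p),.178) for p in[(270,185),(603,48),(720,300),(388,440)]]
sc=[onz(S,cs(p),.178) for p in[(163,265),(148,65),(350,40),(380,240)]]
print(np.array(tc),np.array(sc))
# order BL(+y back),BR(-y back),FR,FL
for c in(tc,[sc[1],sc[2],sc[3],sc[0]]):
    print([np.linalg.norm(c[i]-c[(i+1)%4]) for i in range(4)])
print("plate top",onz(T,ct((494,238)),.183),"side",onz(S,cs((259,143)),.183))
print("beaker base",onz(T,ct((171,453)),.002),onz(S,cs((300,538)),.002))
print("rim",onz(T,ct((152,428)),.064),onz(S,cs((293,497)),.064))
E
```

```text
[[ 0.6852 -0.0695  0.178 ]
 [ 0.7539 -0.2299  0.178 ]
 [ 0.629  -0.2863  0.178 ]
 [ 0.5604 -0.1279  0.178 ]] [[ 0.6824 -0.0665  0.178 ]
 [ 0.7545 -0.2284  0.178 ]
 [ 0.6268 -0.2835  0.178 ]
 [ 0.5565 -0.1164  0.178 ]]
[np.float64(0.1745519619105293), np.float64(0.13707420955198166), np.float64(0.17262517884620857), np.float64(0.13774034746195946)]
[np.float64(0.13906358483560427), np.float64(0.18125101081956585), np.float64(0.13545196567428774), np.float64(0.1771923965578405)]
plate top [ 0.6578 -0.1779  0.183 ] side [ 0.6553 -0.1732  0.183 ]
beaker base [0.5875 0.0081 0.002 ] [0.5877 0.0077 0.002 ]
rim [0.589  0.0069 0.064 ] [0.5845 0.0121 0.064 ]
```

```bash
python3 - <<'E'
from h import *
from scipy.optimize import least_squares
np.set_printoptions(precision=4,suppress=True)
T=load("top0");S=load("side0")
ct=lambda p:(np.array(p)+.5)/5-.5+[160,80]
cs=lambda p:(np.array(p)+.5)/3.3-.5+[100,140]
L=np.array([[.075,.09,.178],[.075,-.09,.178],[-.066,-.09,.178],[-.066,.09,.178]])
def pose(p):
    c,s=np.cos(p[2]),np.sin(p[2]); return np.array([[c,-s,0],[s,c,0],[0,0,1]]),np.array([p[0],p[1],0])
obs=[(T,L[i],ct(q)) for i,q in enumerate([(270,185),(603,48),(720,300),(388,440)])]
obs+=[(S,L[i],cs(q)) for i,q in enumerate([(163,265),(148,65),(350,40),(380,240)])]
obs+=[(T,np.array([.004,0,.183]),ct((494,238))),(S,np.array([.004,0,.183]),cs((259,143)))]
f=lambda p:np.concatenate([proj(d,pose(p)[0]@X+pose(p)[1])-u for d,X,u in obs])
r=least_squares(f,[.65,-.18,.42]);print(r.x,np.degrees(r.x[2]));print(r.fun.reshape(-1,2))
R,t=pose(r.x);print("plate",R@[.004,0,.183]+t)
np.savez("pics/st.npz",R=R,t=t)
a=cv2.imread("pics/top0.png")[140:190,240:310]; cv2.imwrite("pics/t0d.png",cv2.resize(a,None,fx=11,fy=11,interpolation=cv2.INTER_CUBIC))
a=cv2.imread("pics/side0.png")[195:270,140:230]; cv2.imwrite("pics/s0d.png",cv2.convertScaleAbs(cv2.resize(a,None,fx=8,fy=8,interpolation=cv2.INTER_CUBIC),alpha=1.6))
E
```

```text
[ 0.6524 -0.1783  0.4102] 23.50467574248029
[[-1.5105 -0.0406]
 [ 0.4077 -1.2409]
 [ 0.3467  0.5077]
 [-2.4644  1.8406]
 [-1.4298  0.0271]
 [-0.6581 -0.9409]
 [ 0.0741 -1.1513]
 [ 1.0012 -1.9976]
 [-0.5197  0.7107]
 [ 0.1747 -1.2208]]
plate [ 0.6561 -0.1767  0.183 ]
```

View pics/t0d.png

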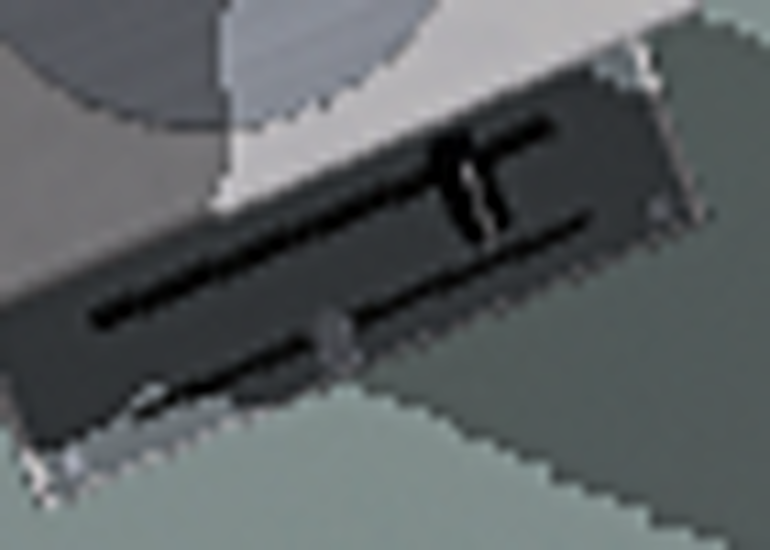

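View pics/s0d.png

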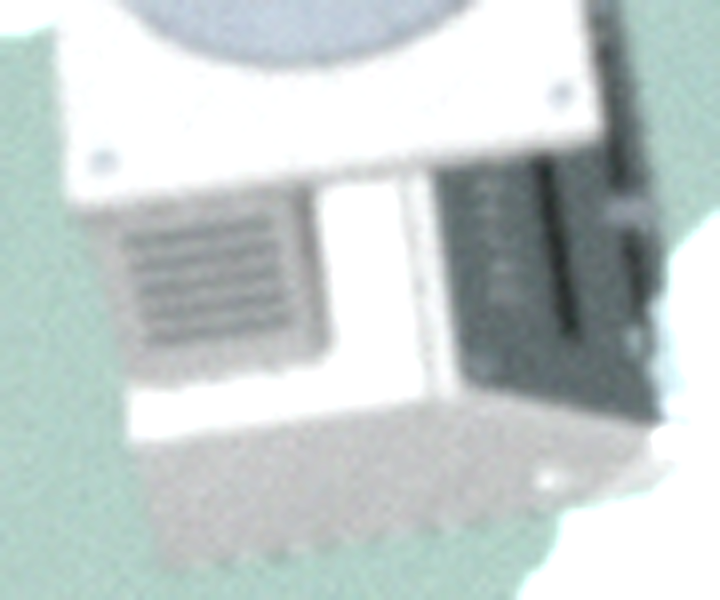

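```bash
cat >> h.py <<'E'
def panel():
    z=np.load("pics/st.npz");R,t=z["R"],z["t"]
    a=np.radians(34);P=R@np.array([[np.cos(a),0,-np.sin(a)],[0,1,0],[np.sin(a),0,np.cos(a)]])
    return P,R@[-.0498,0,.0458]+t
def onpanel(d,uv,h):
    P,o=panel();c,v=ray(d,uv);c=P.T@(c-o);v=P.T@v
    return c+v*(h-c[2])/v[2]
E
python3 - <<'E'
from h import *
np.set_printoptions(precision=4,suppress=True)
T=load("top0");S=load("side0")
ct=lambda p:(np.array(p)+.5)/11-.5+[240,140]
cs=lambda p:(np.array(p)+.5)/8-.5+[140,195]
print(panel())
for n,q,h in[("slotL",(95,318),0),("slotR",(550,125),0),("pslotL",(140,410),0),("pslotR",(590,218),0),("tip",(322,312),7),("tail",(345,370),7),("lineTop",(468,165),30),("lineBot",(490,240),30),("gripTop",(450,140),30),("panelBR",(705,215),0),("panelBL",(45,500),0)]:
    print(n,onpanel(T,ct(q),h*.001))
for n,q,h in[("slotL",(570,330),0),("tip",(610,210),7),("tail",(650,215),7),("pslotL",(638,300),0),("panelBL",(655,420),0),("panelTL",(465,380),0)]:
    print("S",n,onpanel(S,cs(q),h*.001))
E
```

```text
(array([[ 0.7603, -0.3988, -0.5128],
       [ 0.3306,  0.917 , -0.223 ],
       [ 0.5592,  0.    ,  0.829 ]]), array([ 0.6067, -0.1981,  0.0458]))
slotL [0.0006 0.0578 0.    ]
slotR [ 0.0006 -0.0625  0.    ]
pslotL [-0.0263  0.0563  0.    ]
pslotR [-0.0262 -0.0639  0.    ]
tip [-0.0183  0.0064  0.007 ]
tail [-0.0349  0.0064  0.007 ]
lineTop [ 0.0117 -0.0373  0.03  ]
lineBot [-0.0083 -0.036   0.03  ]
gripTop [ 0.0193 -0.0354  0.03  ]
panelBR [-0.0375 -0.091   0.    ]
panelBL [-0.0385  0.0864  0.    ]
S slotL [-0.0006  0.0554  0.    ]
S tip [-0.0166  0.0112  0.007 ]
S tail [-0.0309  0.009   0.007 ]
S pslotL [-0.0264  0.0374  0.    ]
S panelBL [-0.0254  0.0816  0.    ]
S panelTL [0.0374 0.0831 0.    ]
```

```bash
python3 -m pendant '[[[0.381,-0.275,0],[0,0,0]],[[0.381,-0.275,0],[0,0,0]],[[0.381,-0.275,0],[0,0,0]],[[0.381,-0.275,0],[0,0,0]],[[0.381,-0.275,0],[0,0,0]],[[0.381,-0.275,0],[0,0,0]],[[0.381,-0.275,0],[0,0,0]],[[0.381,-0.275,0],[0,0,0]],[[0.381,-0.275,0],[0,0,0]],[[0.381,-0.275,0],[0,0,0]],[[0.381,-0.275,0],[0,0,0]],[[0.381,-0.275,0],[0,0,0]],[[0.381,-0.275,0],[0,0,0]],[[0.381,-0.275,0],[0,0,0]],[[0.381,-0.275,0],[0,0,0]],[[0,0,0],[0,0,0]],[[0,0,0],[0,0,0]]]' 1 20
python3 - <<'E'
from h import *
T=load("top0");ct=lambda p:(np.array(p)+.5)/5-.5+[160,80]
print("dropper",onz(T,ct((153,312)),.0),onz(T,ct((126,243)),.1))
E
```

```text
time_s: 2.22
position: [0.5874, 0.0084, 0.2499]
tool_rot: [[0.969, 0.248, -0.001], [0.248, -0.969, -0.0], [-0.001, -0.0, -1.0]]
ft_force: [-0.6, -0.4, -0.3]
grip_width: 0.0855
dropper [0.66749863 0.02028261 0.        ] [0.67846373 0.01548232 0.1       ]
```

```bash
python3 -m pendant '[[[0,0,0.3],[0,0,0]],[[0,0,0.3],[0,0,0]],[[0,0,0.3],[0,0,0]],[[0,0,0.3],[0,0,0]],[[0,0,0.3],[0,0,0]],[[0,0,0.2],[0,0,0]],[[0,0,0.15],[0,0,0]],[[0,0,0.1],[0,0,0]],[[0,0,0.07],[0,0,0]],[[0,0,0],[0,0,0]],[[0,0,0],[0,0,0]]]'
python3 - <<'E'
from rig import env
import cv2,numpy as np
for n in("side","top"):
    d=env.get_image(n); np.savez(f"pics/{n}1.npz",**d)
    a=d["image"][:,:,::-1]
    a=a[230:340,120:270] if n=="side" else a[100:220,130:270]
    cv2.imwrite(f"pics/{n}1.png",cv2.resize(a,None,fx=5,fy=5))
E
```

```text
time_s: 3.6
position: [0.588, 0.0086, 0.0488]
tool_rot: [[0.969, 0.248, 0.001], [0.248, -0.969, -0.0], [0.001, 0.0, -1.0]]
ft_force: [-0.3, 0.3, 0.0]
grip_width: 0.0856
```

View pics/side1.png

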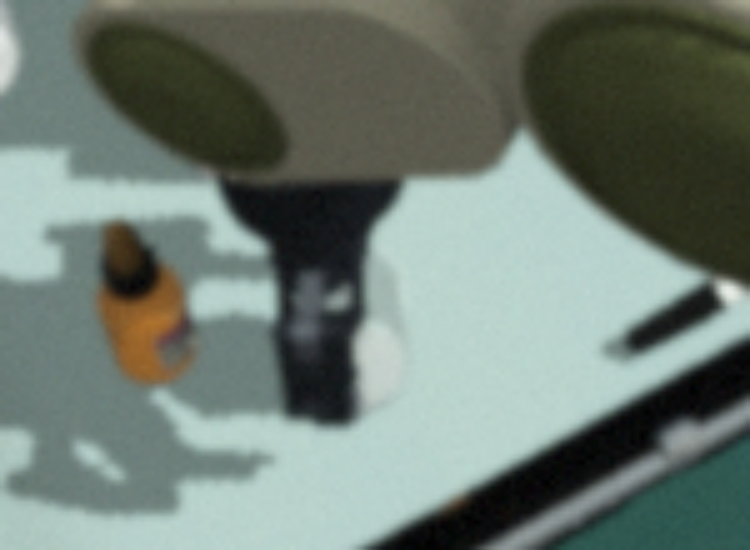

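The open near finger is at crop (320,350) and the beaker shows to its right at (380,350). I'll check against the projection.

```bash
python3 - <<'E'
from h import *
S=load("side1")
c=np.array([.588,.0086,0]);y=np.array([.248,-.969,0]);x=np.array([.969,.248,0])
f=lambda X:(proj(S,X)-[120,230])*5+2
for z in(.04,.06):
  for s in(-1,0,1): print(z,s,f(c-y*.057+x*.011*s+[0,0,z]))
print("beaker c base,rim",f(c),f(c+[0,0,.064]))
for a in range(0,360,45):print(a,f(c+[.0265*np.cos(np.radians(a)),.0265*np.sin(np.radians(a)),.064]))
E
```

```text
0.04 -1 [362.41444219 443.4020574 ]
0.04 0 [335.83551709 443.99880374]
0.04 1 [309.24114255 444.59589694]
0.06 -1 [357.61446388 420.39945777]
0.06 0 [330.65520252 420.99793295]
0.06 1 [303.68004718 421.59676097]
beaker c base,rim [354.07003017 369.3339332 ] [338.79459275 294.62216101]
0 [278.96365959 282.36319492]
45 [282.00637812 323.88585104]
90 [318.87167962 348.76393958]
135 [367.72063814 341.62913988]
180 [398.99637821 306.95711231]
225 [394.64618248 265.84112573]
270 [358.13448881 242.06476828]
315 [310.59318434 248.79277122]
```

View pics/top1.png

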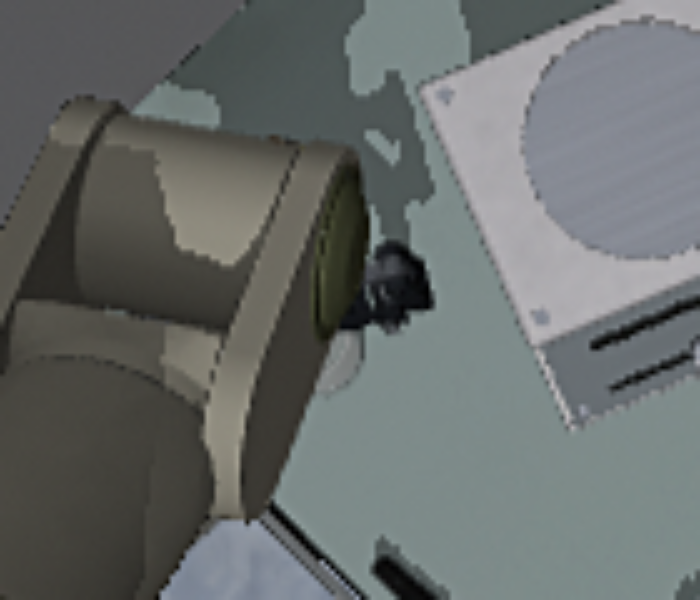

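This matches the fingers straddling the beaker, so I'll close.

```bash
python3 -m pendant '[[[0,0,0],[0,0,0]],[[0,0,0],[0,0,0]],[[0,0,0],[0,0,0]],[[0,0,0],[0,0,0]],[[0,0,0],[0,0,0]],[[0,0,0],[0,0,0]],[[0,0,0],[0,0,0]],[[0,0,0],[0,0,0]]]' -1 20
```

```text
time_s: 4.7
position: [0.5879, 0.0087, 0.0486]
tool_rot: [[0.969, 0.248, 0.0], [0.248, -0.969, -0.0], [0.0, 0.0, -1.0]]
ft_force: [0.4, 1.2, 4.3]
grip_width: 0.0516
```

```bash
python3 -m pendant '[[[0,0,-0.05],[0,0,0]],[[0,0,-0.1],[0,0,0]],[[0,0,-0.2],[0,0,0]],[[0,0,-0.3],[0,0,0]],[[0,0,-0.3],[0,0,0]],[[0,0,-0.3],[0,0,0]],[[0,0,-0.3],[0,0,0]],[[0,0,-0.3],[0,0,0]],[[0,0,-0.2],[0,0,0]],[[0,0,-0.1],[0,0,0]],[[0,0,0],[0,0,0]],[[0,0,0],[0,0,0]]]'
python3 - <<'E'
from rig import env
import cv2,numpy as np
for n in("side","top"):
    d=env.get_image(n); np.savez(f"pics/{n}2.npz",**d)
    a=d["image"][:,:,::-1]
    a=a[170:320,80:280] if n=="side" else a[100:220,130:270]
    cv2.imwrite(f"pics/{n}2.png",cv2.resize(a,None,fx=4,fy=4))
E
```

```text
time_s: 6.2
position: [0.5874, 0.0087, 0.2624]
tool_rot: [[0.969, 0.248, -0.002], [0.248, -0.969, 0.0], [-0.002, -0.001, -1.0]]
ft_force: [0.0, -0.0, -2.0]
grip_width: 0.0516
```

View pics/side2.png

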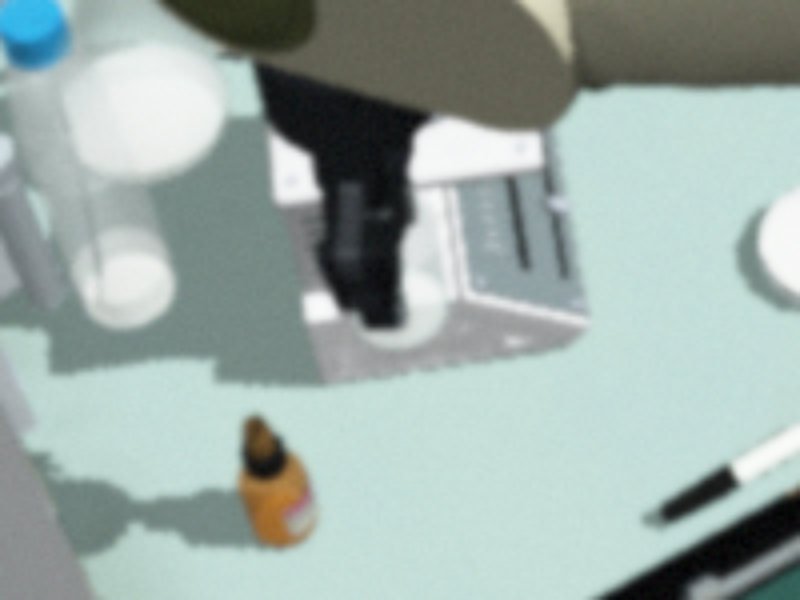

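The beaker is held, with its base at about crop (400,310). Now over to the plate.

```bash
python3 - <<'E'
from h import *
S=load("side2");print(onz(S,np.array([400,310])/4+[80,170],.2158))
print(np.degrees(0))
E
python3 -m pendant '[[[0.01,0.1,0],[0,0,0]],[[0.02,0.2,0],[0,0,0]],[[0.03,0.28,0],[0,0,0]],[[0.03,0.28,0],[0,0,0]],[[0.03,0.28,0],[0,0,0]],[[0.03,0.28,0],[0,0,0]],[[0.03,0.26,0],[0,0,0]],[[0.02,0.2,0],[0,0,0]],[[0.01,0.1,0],[0,0,0]],[[0,0,0],[0,0,0]],[[0,0,0],[0,0,0]]]'
python3 - <<'E'
from rig import env
import cv2,numpy as np
for n in("side","top"):
    d=env.get_image(n); np.savez(f"pics/{n}3.npz",**d)
    a=d["image"][:,:,::-1]
    a=a[120:270,100:300] if n=="side" else a[60:210,170:370]
    cv2.imwrite(f"pics/{n}3.png",cv2.resize(a,None,fx=4,fy=4))
E
```

```text
[0.58574752 0.00884769 0.2158    ]
0.0
time_s: 7.68
position: [0.6571, -0.1775, 0.2635]
tool_rot: [[0.969, 0.249, 0.0], [0.249, -0.969, 0.0], [0.0, -0.0, -1.0]]
ft_force: [-0.2, 0.6, -0.8]
grip_width: 0.0516
```

View pics/side3.png

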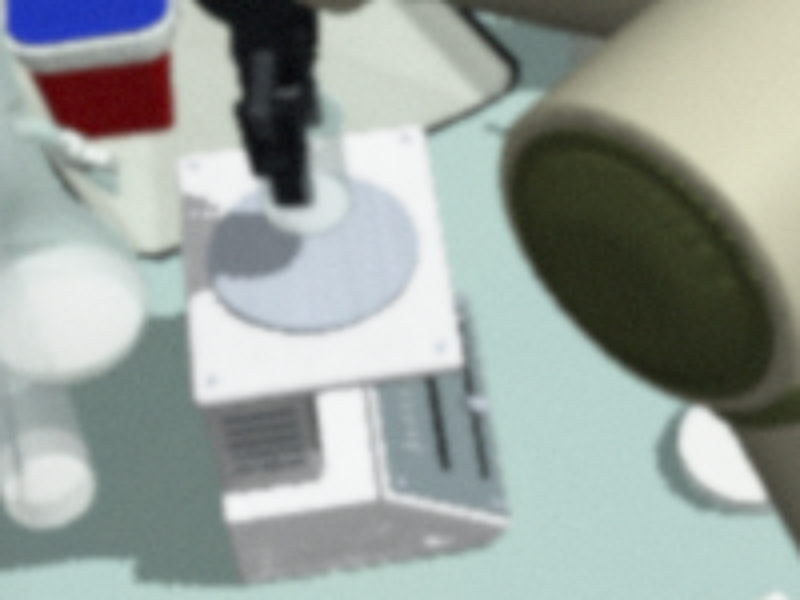

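View pics/top3.png

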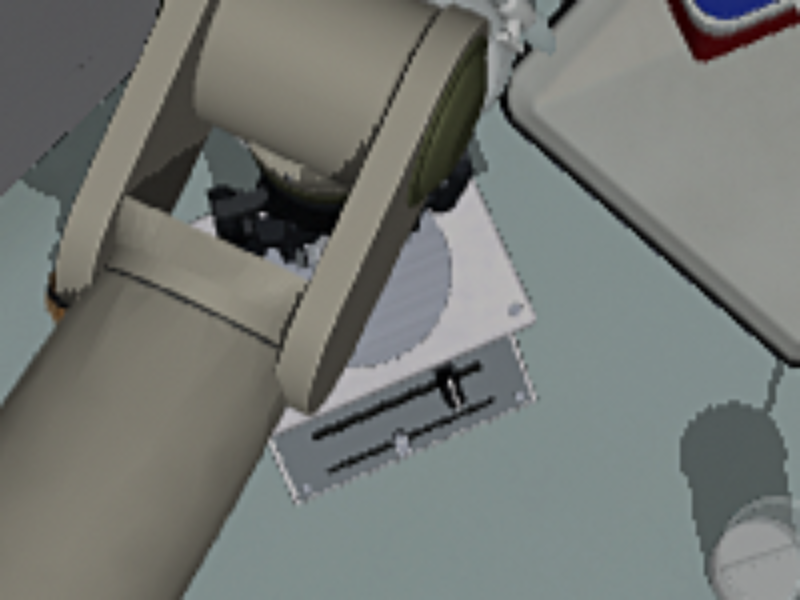

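The beaker is over the plate, with its base at side crop (305,208). I'll lower it.

```bash
python3 -m pendant '[[[0,0,0.05],[0,0,0]],[[0,0,0.08],[0,0,0]],[[0,0,0.07],[0,0,0]],[[0,0,0.05],[0,0,0]],[[0,0,0.03],[0,0,0]],[[0,0,0.02],[0,0,0]],[[0,0,0],[0,0,0]],[[0,0,0],[0,0,0]]]'
python3 - <<'E'
from rig import env
import cv2,numpy as np
for n in("side","top"):
    d=env.get_image(n); np.savez(f"pics/{n}4.npz",**d)
    a=d["image"][:,:,::-1]
    a=a[120:270,100:300] if n=="side" else a[60:210,170:370]
    cv2.imwrite(f"pics/{n}4.png",cv2.resize(a,None,fx=4,fy=4))
E
```

```text
time_s: 8.78
position: [0.6573, -0.178, 0.2336]
tool_rot: [[0.969, 0.248, 0.0], [0.248, -0.969, -0.0], [0.0, 0.0, -1.0]]
ft_force: [0.1, 0.2, -0.8]
grip_width: 0.0519
```

View pics/side4.png

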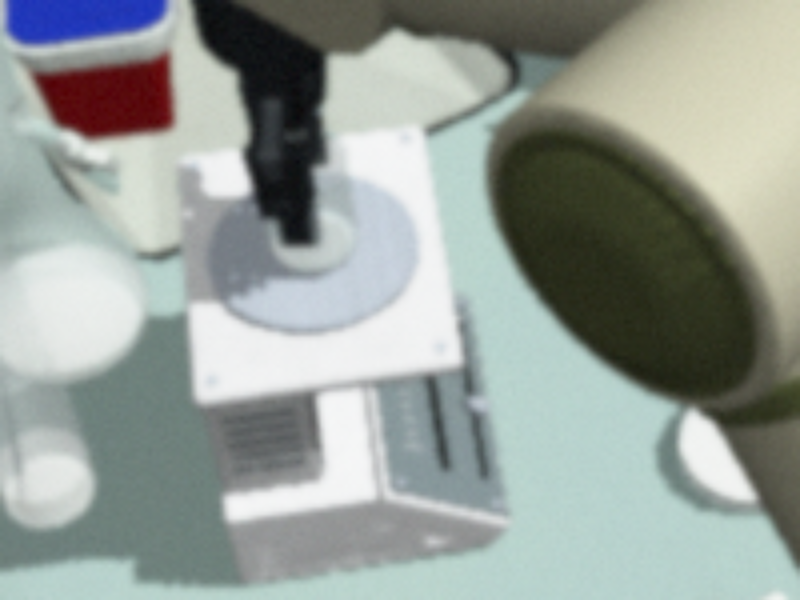

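```bash
python3 - <<'E'
from h import *
S=load("side4")
f=lambda p:np.array(p)/4+[100,120]
print("base",onz(S,f((313,241)),.187),"plate",onz(S,f((313,252)),.183))
E
python3 -m pendant '[[[0,0,0.01],[0,0,0]],[[0,0,0.005],[0,0,0]],[[0,0,0],[0,0,0]],[[0,0,0],[0,0,0]]]'
```

```text
base [ 0.65598164 -0.17750426  0.187     ] plate [ 0.65501739 -0.17319499  0.183     ]
time_s: 9.38
position: [0.6572, -0.1779, 0.2318]
tool_rot: [[0.969, 0.248, -0.0], [0.248, -0.969, 0.0], [-0.0, -0.0, -1.0]]
ft_force: [-0.9, -0.3, -0.8]
grip_width: 0.0519
```

```bash
python3 -m pendant '[[[0,0,0.01],[0,0,0]],[[0,0,0],[0,0,0]],[[0,0,0],[0,0,0]]]'; python3 -m pendant '[[[0,0,0.01],[0,0,0]],[[0,0,0],[0,0,0]],[[0,0,0],[0,0,0]]]'
```

```text
time_s: 9.75
position: [0.6574, -0.1779, 0.2316]
tool_rot: [[0.969, 0.248, 0.001], [0.248, -0.969, -0.0], [0.001, 0.001, -1.0]]
ft_force: [-1.8, 0.8, 6.3]
grip_width: 0.0516
time_s: 10.12
position: [0.6574, -0.1778, 0.2316]
tool_rot: [[0.969, 0.248, 0.002], [0.248, -0.969, -0.001], [0.002, 0.001, -1.0]]
ft_force: [-1.5, 2.5, 9.9]
grip_width: 0.0515
```

Contact is confirmed, with the force rising to 10 N. I'll ease off and open.

```bash
python3 -m pendant '[[[0,0,-0.013],[0,0,0]],[[0,0,0],[0,0,0]]]'; python3 -m pendant '[[[0,0,0],[0,0,0]],[[0,0,0],[0,0,0]],[[0,0,0],[0,0,0]],[[0,0,0],[0,0,0]],[[0,0,0],[0,0,0]],[[0,0,0],[0,0,0]]]' 1
python3 -m pendant '[[[0,0,-0.1],[0,0,0]],[[0,0,-0.2],[0,0,0]],[[0,0,-0.3],[0,0,0]],[[0,0,-0.3],[0,0,0]],[[0,0,-0.1],[0,0,0]],[[0,0,0],[0,0,0]]]'
python3 - <<'E'
from rig import env
import cv2,numpy as np
for n in("side","top"):
    d=env.get_image(n); np.savez(f"pics/{n}5.npz",**d)
    a=d["image"][:,:,::-1]
    a=a[120:270,100:300] if n=="side" else a[60:210,170:370]
    cv2.imwrite(f"pics/{n}5.png",cv2.resize(a,None,fx=4,fy=4))
E
```

```text
time_s: 10.38
position: [0.6574, -0.1779, 0.2316]
tool_rot: [[0.969, 0.248, 0.001], [0.248, -0.969, -0.0], [0.001, 0.0, -1.0]]
ft_force: [-0.9, 1.9, 5.5]
grip_width: 0.0519
time_s: 11.12
position: [0.6572, -0.1779, 0.2311]
tool_rot: [[0.969, 0.248, 0.0], [0.248, -0.969, 0.0], [0.0, 0.0, -1.0]]
ft_force: [0.3, -0.3, 0.1]
grip_width: 0.0849
time_s: 11.88
position: [0.6573, -0.1779, 0.3313]
tool_rot: [[0.969, 0.248, 0.001], [0.248, -0.969, -0.0], [0.001, 0.0, -1.0]]
ft_force: [0.2, 0.4, -0.6]
grip_width: 0.0854
```

View pics/side5.png

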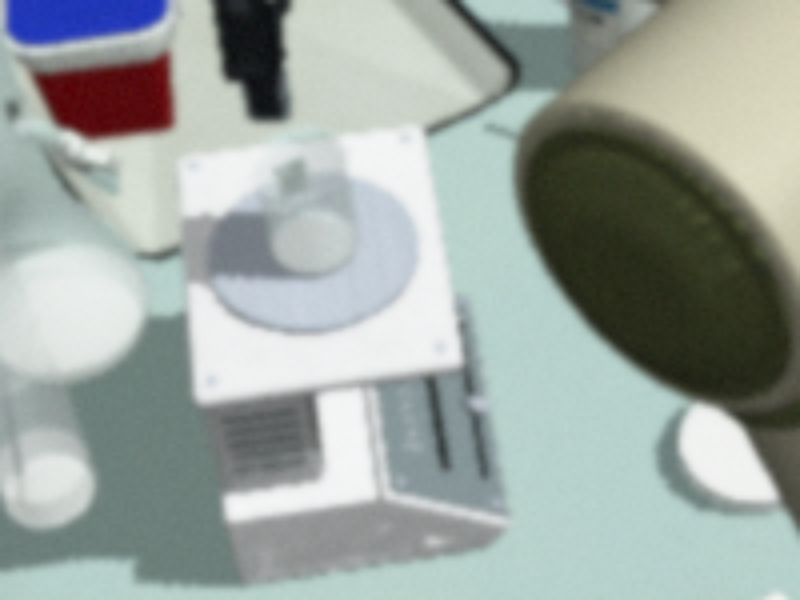

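The beaker stands upright on the plate, with its base at crop (312,243) against the plate centre at (313,252), so about 4 mm off. Now I'll work out the fader approach.

```bash
cat > plan.py <<'E'
from h import *
from rig import env
from scipy.spatial.transform import Rotation as Ro
np.set_printoptions(precision=4,suppress=True)
P,o=panel();st=np.load("pics/st.npz");Rs=st["R"]
a=np.radians(40)
z=Rs@[np.sin(a),0,-np.cos(a)];y=-P[:,1];x=np.cross(y,z)
G=np.c_[x,y,z]; grasp=o+P@[0,-.0368,.025]; pre=grasp-.13*z
s=env.observe();C=np.array(s["tool_rot"]);p=np.array(s["position"])
hi=pre.copy();hi[2]=.33
print("grasp",grasp,"pre",pre)
print("tool shift to hi/pre/grasp (0.1m)",C.T@(hi-p)*10,C.T@(pre-p)*10,C.T@(grasp-p)*10)
print("turn units",Ro.from_matrix(C.T@G).as_rotvec()/(np.pi/2))
print("G",G, "hi->pre in G",G.T@(pre-hi)*10)
E
python3 plan.py
```

```text
grasp [ 0.6086 -0.2374  0.0665] pre [ 0.5319 -0.2708  0.1661]
tool shift to hi/pre/grasp (0.1m) [-1.4426  0.5892 -0.001 ] [-1.4398  0.5916  1.6379] [-0.613   0.4604  2.6325]
turn units [ 0.0345  0.4445 -0.0977]
G [[ 0.7025  0.3988  0.5895]
 [ 0.3055 -0.917   0.2564]
 [ 0.6428 -0.     -0.766 ]] hi->pre in G [-1.0535  0.      1.2555]
```

```bash
python3 -m pendant '[[[-0.24,0.098,0],[0,0,0]],[[-0.24,0.098,0],[0,0,0]],[[-0.24,0.098,0],[0,0,0]],[[-0.24,0.098,0],[0,0,0]],[[-0.24,0.098,0],[0,0,0]],[[-0.24,0.098,0],[0,0,0]],[[0,0,0],[0.0058,0.0741,-0.0163]],[[0,0,0],[0.0058,0.0741,-0.0163]],[[0,0,0],[0.0058,0.0741,-0.0163]],[[0,0,0],[0.0058,0.0741,-0.0163]],[[0,0,0],[0.0058,0.0741,-0.0163]],[[0,0,0],[0.0058,0.0741,-0.0163]],[[0,0,0],[0,0,0]],[[0,0,0],[0,0,0]]]' 0.05 20
python3 plan.py
```

```text
time_s: 13.72
position: [0.5324, -0.2706, 0.331]
tool_rot: [[0.703, 0.399, 0.589], [0.306, -0.917, 0.256], [0.642, 0.001, -0.766]]
ft_force: [0.5, 0.1, -0.2]
grip_width: 0.0448
grasp [ 0.6086 -0.2374  0.0665] pre [ 0.5319 -0.2708  0.1661]
tool shift to hi/pre/grasp (0.1m) [-0.01   -0.0003  0.0041] [-1.0629 -0.0015  1.2601] [-1.0623 -0.0024  2.5601]
turn units [0.0004 0.0003 0.0003]
G [[ 0.7025  0.3988  0.5895]
 [ 0.3055 -0.917   0.2564]
 [ 0.6428 -0.     -0.766 ]] hi->pre in G [-1.0535  0.      1.2555]
```

```bash
python3 -m pendant '[[[-0.177,0,0.21],[0,0,0]],[[-0.177,0,0.21],[0,0,0]],[[-0.177,0,0.21],[0,0,0]],[[-0.177,0,0.21],[0,0,0]],[[-0.177,0,0.21],[0,0,0]],[[-0.177,0,0.21],[0,0,0]],[[0,0,0.25],[0,0,0]],[[0,0,0.25],[0,0,0]],[[0,0,0.2],[0,0,0]],[[0,0,0.1],[0,0,0]],[[0,0,0],[0,0,0]],[[0,0,0],[0,0,0]]]'
cat > look.py <<'E'
import sys,cv2,numpy as np
from rig import env
k=sys.argv[1]
for n in("side","top"):
    d=env.get_image(n); np.savez(f"pics/{n}{k}.npz",**d)
    a=d["image"][:,:,::-1]
    a=a[120:270,100:300] if n=="side" else a[80:200,200:360]
    cv2.imwrite(f"pics/{n}{k}.png",cv2.resize(a,None,fx=4 if n=="side" else 5,fy=4 if n=="side" else 5,interpolation=cv2.INTER_CUBIC))
E
python3 look.py 6; python3 plan.py
```

```text
time_s: 15.22
position: [0.5796, -0.2507, 0.1058]
tool_rot: [[0.701, 0.399, 0.591], [0.306, -0.917, 0.255], [0.644, 0.002, -0.765]]
ft_force: [-1.3, -0.0, -0.2]
grip_width: 0.045
grasp [ 0.6086 -0.2374  0.0665] pre [ 0.5319 -0.2708  0.1661]
tool shift to hi/pre/grasp (0.1m) [ 1.0502 -0.0013 -2.0471] [-0.0057 -0.0051 -0.7936] [-0.0082 -0.0075  0.5063]
turn units [ 0.0012 -0.0012  0.0009]
G [[ 0.7025  0.3988  0.5895]
 [ 0.3055 -0.917   0.2564]
 [ 0.6428 -0.     -0.766 ]] hi->pre in G [-1.0535  0.      1.2555]
```

View pics/side6.png

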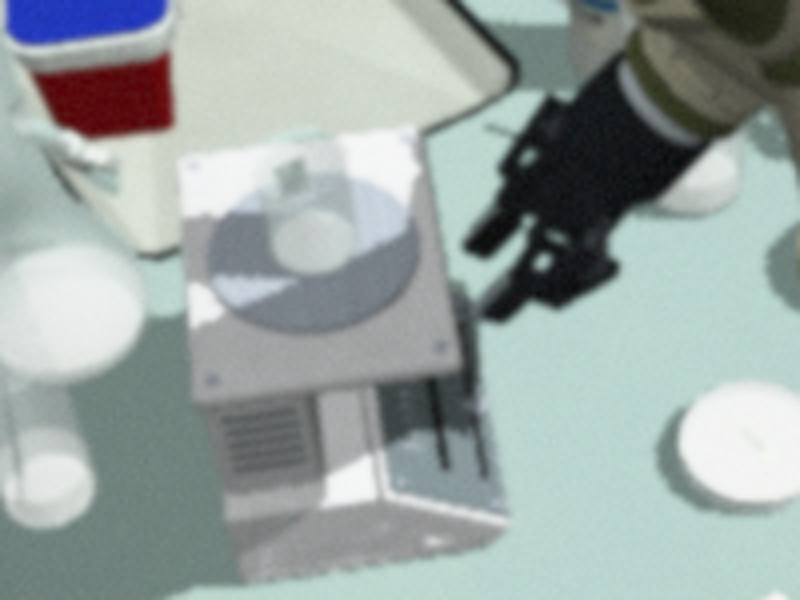

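View pics/top6.png

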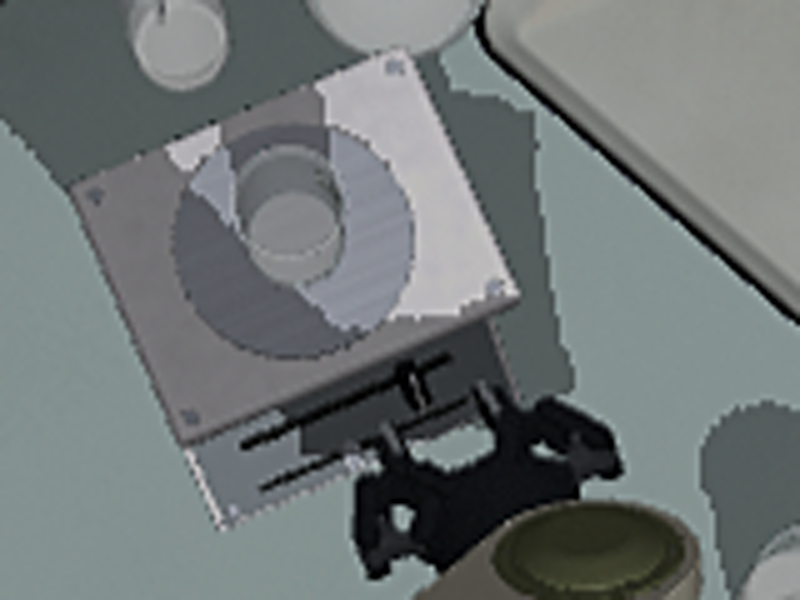

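The fingers straddle the grip line. Their tips are at top crop (393,430) and (480,385), and the grip is at (413,385). I'll go on in.

```bash
python3 -m pendant '[[[0,-0.02,0.15],[0,0,0]],[[0,0,0.15],[0,0,0]],[[0,0,0.1],[0,0,0]],[[-0.01,0,0.06],[0,0,0]],[[0,0,0.04],[0,0,0]],[[0,0,0],[0,0,0]],[[0,0,0],[0,0,0]]]'
python3 look.py 7; python3 plan.py
```

```text
time_s: 16.2
position: [0.6076, -0.2362, 0.0665]
tool_rot: [[0.701, 0.399, 0.591], [0.306, -0.917, 0.256], [0.644, 0.002, -0.765]]
ft_force: [0.7, 0.1, 0.7]
grip_width: 0.0447
grasp [ 0.6086 -0.2374  0.0665] pre [ 0.5319 -0.2708  0.1661]
tool shift to hi/pre/grasp (0.1m) [ 1.0612  0.0194 -2.5509] [ 0.0055  0.0166 -1.2973] [0.0031 0.015  0.0027]
turn units [ 0.0008 -0.0012  0.0007]
G [[ 0.7025  0.3988  0.5895]
 [ 0.3055 -0.917   0.2564]
 [ 0.6428 -0.     -0.766 ]] hi->pre in G [-1.0535  0.      1.2555]
```

View pics/top7.png

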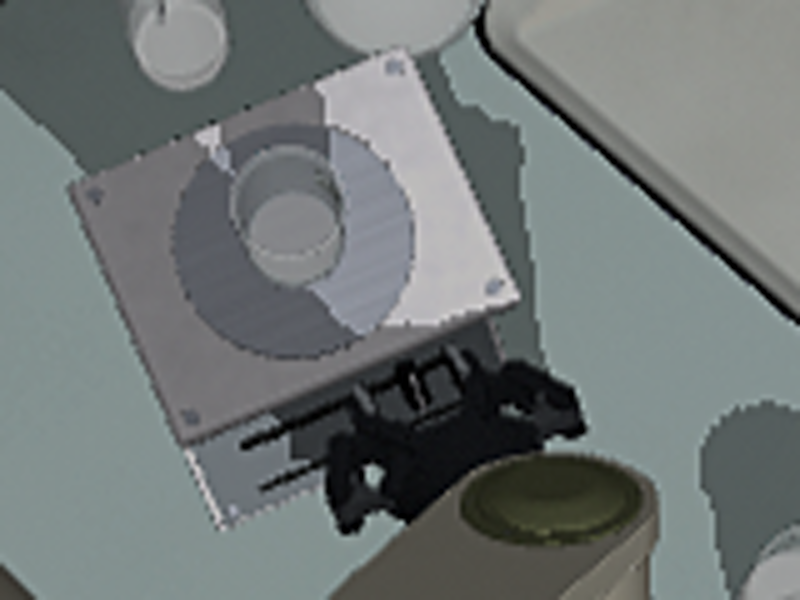

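View pics/side7.png

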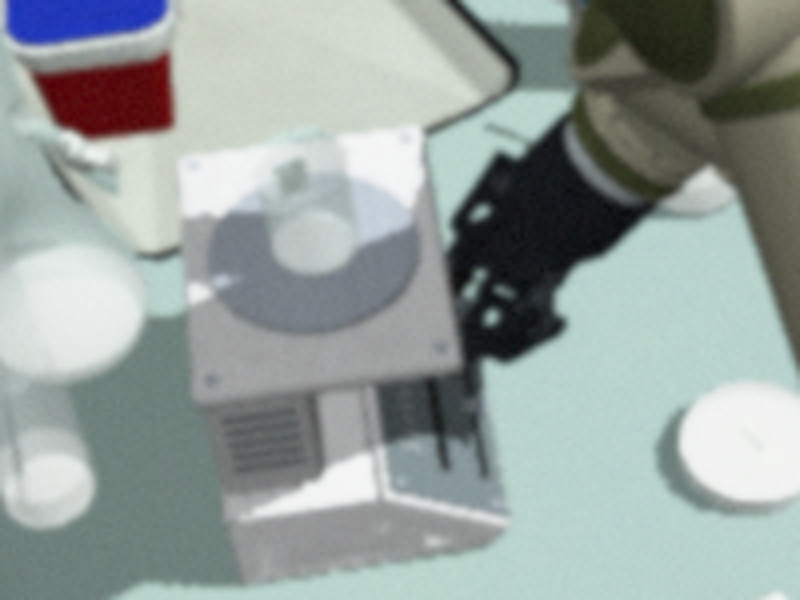

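The grip at (413,385) sits midway between the fingertips at (365,400) and (460,355). Closing.

```bash
python3 -m pendant '[[[0,0,0],[0,0,0]],[[0,0,0],[0,0,0]],[[0,0,0],[0,0,0]],[[0,0,0],[0,0,0]],[[0,0,0],[0,0,0]],[[0,0,0],[0,0,0]],[[0,0,0],[0,0,0]]]' -1 20
```

```text
time_s: 17.18
position: [0.6076, -0.2362, 0.0664]
tool_rot: [[0.701, 0.399, 0.591], [0.306, -0.917, 0.256], [0.644, 0.002, -0.765]]
ft_force: [-5.4, -2.0, 4.5]
grip_width: 0.0118
```

```bash
python3 -m pendant '[[[0,-0.03,0],[0,0,0]],[[0,-0.05,0],[0,0,0]],[[0,-0.06,0],[0,0,0]],[[0,-0.06,0],[0,0,0]],[[0,-0.06,0],[0,0,0]],[[0,-0.06,0],[0,0,0]],[[0,-0.05,0],[0,0,0]],[[0,-0.03,0],[0,0,0]],[[0,-0.02,0],[0,0,0]],[[0,0,0],[0,0,0]],[[0,0,0],[0,0,0]]]'
python3 look.py 8; python3 -c "
from h import *
from rig import env
P,o=panel();print(P.T@(np.array(env.observe()['position'])-o))"
```

```text
time_s: 18.55
position: [0.5905, -0.1976, 0.0664]
tool_rot: [[0.701, 0.399, 0.591], [0.306, -0.917, 0.256], [0.644, 0.002, -0.765]]
ft_force: [-8.4, -4.1, 7.1]
grip_width: 0.0115
[-0.0006129   0.00695712  0.02524259]
```

View pics/top8.png

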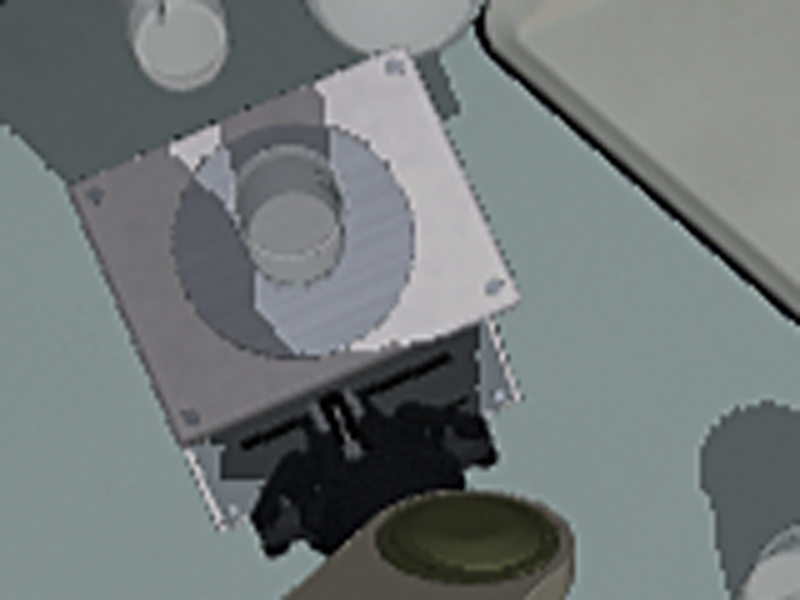

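View pics/side8.png

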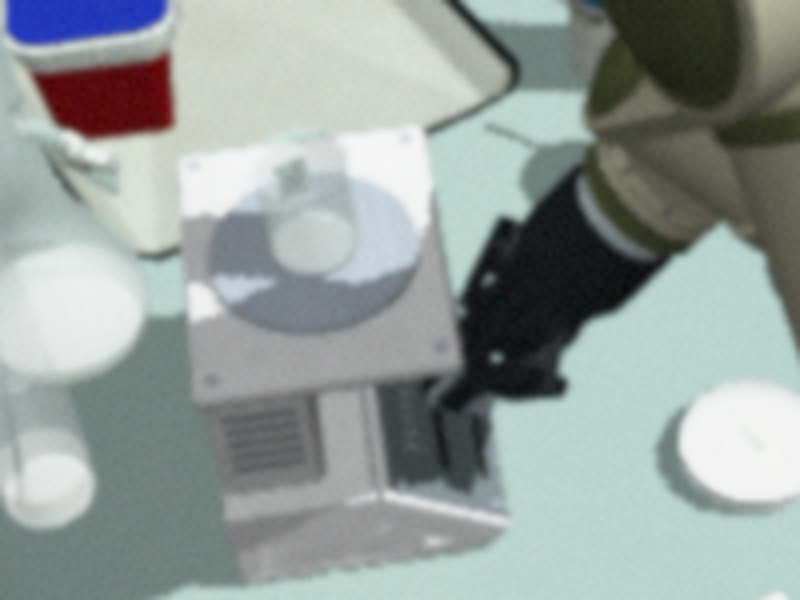

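The grip followed, with its line at about (340,415). I'll let go, back off and measure.

```bash
python3 -m pendant '[[[0,0,0],[0,0,0]],[[0,0,0],[0,0,0]],[[0,0,0],[0,0,0]],[[0,0,0],[0,0,0]]]' 0.05
python3 -m pendant '[[[0,0,-0.1],[0,0,0]],[[0,0,-0.2],[0,0,0]],[[0,0,-0.3],[0,0,0]],[[0,0,-0.3],[0,0,0]],[[0,0,-0.3],[0,0,0]],[[0,0,-0.2],[0,0,0]],[[0,0,0],[0,0,0]]]'
python3 look.py 9; python3 - <<'E'
import numpy as np,cv2
a=np.load("pics/top9.npz")["image"][140:190,240:310,::-1]; cv2.imwrite("pics/t9d.png",cv2.convertScaleAbs(cv2.resize(a,None,fx=11,fy=11,interpolation=cv2.INTER_CUBIC),alpha=1.5))
E
```

```text
time_s: 19.15
position: [0.5909, -0.1974, 0.0661]
tool_rot: [[0.701, 0.399, 0.591], [0.306, -0.917, 0.256], [0.644, 0.001, -0.765]]
ft_force: [0.2, -0.5, 0.6]
grip_width: 0.0447
time_s: 20.02
position: [0.5075, -0.2343, 0.175]
tool_rot: [[0.701, 0.397, 0.593], [0.306, -0.918, 0.253], [0.644, 0.004, -0.765]]
ft_force: [-0.1, -0.6, -0.9]
grip_width: 0.0451
```

View pics/t9d.png

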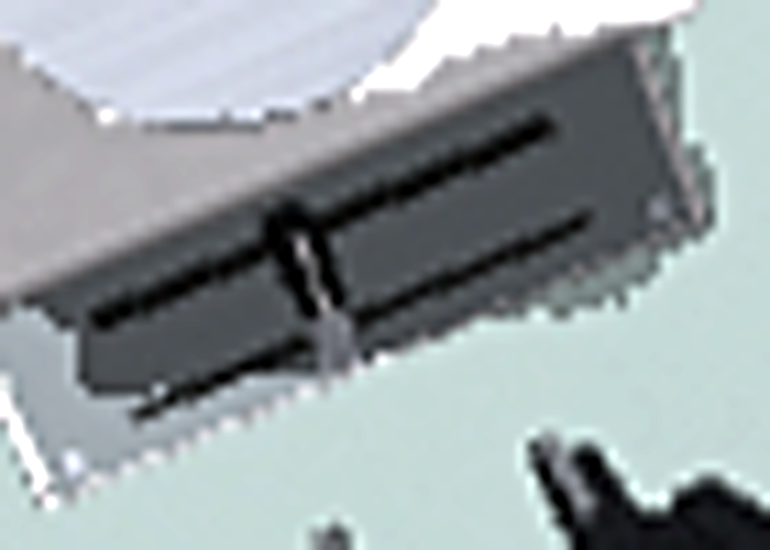

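View pics/side9.png

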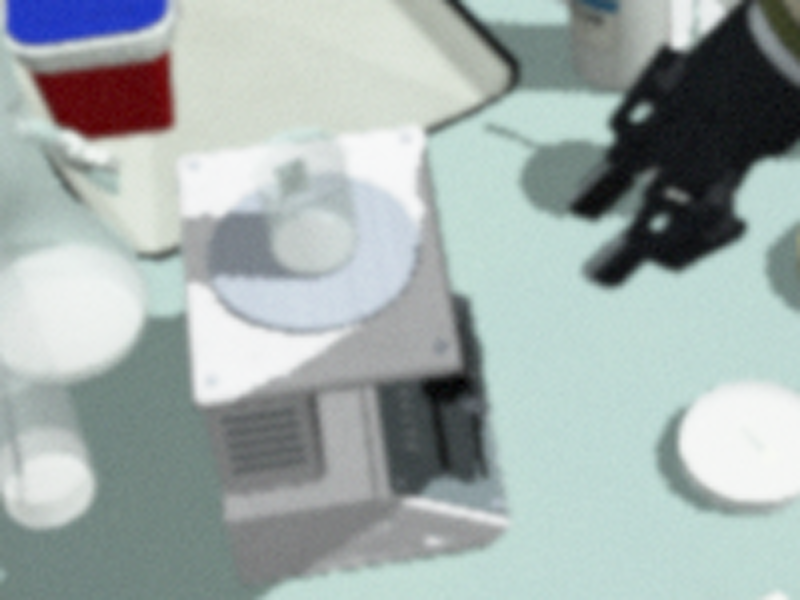

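The grip's white line runs from (298,232) to (325,310) and the pointer body from (320,320) to (345,370). I'll measure the offset.

```bash
python3 - <<'E'
from h import *
np.set_printoptions(precision=4,suppress=True)
T=load("top9")
ct=lambda p:(np.array(p)+.5)/11-.5+[240,140]
for n,q,h in[("slotL",(95,318),0),("slotR",(550,125),0),("lineTop",(300,232),30),("lineBot",(324,310),30),("ptip",(328,318),7),("pmidL",(316,345),7),("pmidR",(356,340),7),("ptail",(345,372),7)]:
    print(n,onpanel(T,ct(q),h*.001))
g=load("top9")["image"].astype(int)[165:176,262:278].sum(2)//3;print(g)
E
```

```text
slotL [0.0006 0.0578 0.    ]
slotR [ 0.0006 -0.0625  0.    ]
lineTop [0.0127 0.0056 0.03  ]
lineBot [-0.0081  0.0072  0.03  ]
ptip [-0.0204  0.0056  0.007 ]
pmidL [-0.0257  0.0107  0.007 ]
pmidR [-0.0287  0.0012  0.007 ]
ptail [-0.0354  0.0066  0.007 ]
[[ 54  57  59  26   0   0  63   1   4  59  55  54  55  56  57  60]
 [ 55  55  55  55  24   0  62  53   0  32  59  55  58  60  36  18]
 [ 54  53  54  58  56   0  13 114   0  36  60  37  37  17   4  23]
 [ 53  53  55  56  58  20   0  83  77  50  18   6   7  24  53  53]
 [ 54  53  54  55  59  54  59  78  79  90  24  23  52  54  55  52]
 [ 55  57  57  59  36  35  57  79  74  82  44  50  54  51  47  44]
 [ 57  59  38  27   8   3  34  74  73  76  58  46  43  39  66  95]
 [ 36  16   4  13  23  49  47  83  68  66  91  33 153 142 129 142]
 [  0  16  14  43  43  45  41  84  73  80 145 129 151 145 142 141]
 [117 116 113 115 111 109 107 103 129 124 147 143 141 140 141 140]
 [120 118 115 114 110 155 147 120 143 142 142 141 140 140 140 139]]
```

The line is at y ≈ 6.4 mm and the pointer at ≈ 6.0 mm, well inside 5 mm. The robot is clear and the beaker is upright, so I'll hand in.

```bash
python3 -m pendant '[[[0,0,0],[0,0,0]],[[0,0,0],[0,0,0]],[[0,0,0],[0,0,0]]]'; python3 -c "
from rig import env
print(env.close_job())"
```

```text
time_s: 20.5
position: [0.5082, -0.2332, 0.173]
tool_rot: [[0.701, 0.399, 0.591], [0.306, -0.917, 0.257], [0.644, 0.001, -0.765]]
ft_force: [0.6, -0.1, -0.3]
grip_width: 0.0449
the job is handed in; nothing more can be done
None
```

I set the beaker on the plate and lined the grip up with the pointer, then handed the job in at about 20.5 s. No verdict was reported.

- **Beaker:** I lowered it until the wrist force rose to about 10 N, eased off, then opened the fingers. In the last side and top pictures it stands upright. It is about 4 mm from the plate's centre by the side view, and the top view agrees it is close to the middle. The limit is 32 mm.
- **Grip:** I gripped it, slid it about 42 mm towards +y, let go and backed off about 14 cm. In the last top view its white line is at y ≈ 6.4 mm along the track and the pointer at ≈ 6.0 mm. The limit is 5 mm.
- **Pointer:** it measures the same as at the start, within about 1 mm.
- **Bystanders:** I planned the moves clear of them and felt no unexpected contact, but I did not measure their positions afterwards.
- **Disagreement:** the two cameras placed the plate's centre and the pointer up to about 5 mm apart. I set the grip by the top view alone, because the side view could not see its line and read the pointer 3 to 5 mm farther along. My fit of the stirrer's position was about 2 mm off along the track, but that shift cancels when the grip is compared with the pointer in one picture.

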